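# Ready the baking trolley case

## Robot

A 7-joint arm with a two-finger parallel gripper is mounted at the origin on the work surface. World frame = base frame: x ahead of the robot, y to its left, z up, the work surface at z = 0. Lengths are in m, angles in degrees, forces in N, time in s.
With the tool pointing down it reaches from about 0.425 to 0.875 m from the base axis. Payload 8.4 kg.
Tool frame: the origin (TCP) lies midway between the tips of the shut fingers; the grasp point (between the pads) lies 19 mm behind it; x points along the fingers, y is the direction in which the jaws open and shut, and the axes are right-handed (so a half turn about x gives the same grasp; the last joint's range is limited). The gripper opens to 87 mm and grips with 3 to 60 N. Pads are 19 mm wide; open, the fingers measure 117 mm over their backs; the gripper's body (75 mm by 190 mm) begins 51 mm behind the grasp point.
Start: joints at [67.025, 19.091, 2.286, 83.961, -0.768, 76.965, -3.352], TCP at [0.193, -0.621, 0.185] pointing down, gripper open.
Joint ranges: [-147.57, 147.57], [-21.85, 119.76], [-74.77, 79.35], [14.55, 137.4], [-85.83, 265.84], [4.83, 119.75], [-152.11, 152.11]. Speed limits (degrees/s): [127.2, 127.2, 159.86, 159.86, 180, 180, 180].

## Interface

Orientations are given as a 3x3 rotation matrix whose columns are the frame's x, y, z axes.
In Python, from workcell import bot, optics, job_done gives the robot as it stands.
- The arm moves only by the tool apply_moves, never from a script. Its argument "moves" is a list of rows, each an object with "offset": the shift along the tool's x, y, z in cm, a list of three; "delta_rot": the turn, a rotation vector about the tool's x, y, z in rad, a list of three; "hand": the opening, from 0 (shut) to 1 (fully open). A call has 1 to 5 rows; each row is the pose to reach, as a shift and turn from the pose commanded when the call began, along the tool's axes at that moment; what a row does not reach only later rows make up. A row lasts 1/10 s, in which the tool goes at most 50 mm and 8.59 degrees, less where a joint would pass 70% of its speed; a pose out of reach is approached as far as the arm can. A call with a gripper value outside its range is refused whole. The fingers move at their own pace and stop on an object; "newtons" is the grip in N (left out, the last holds). Time passes only in rows, so rows that repeat a pose let the fingers close. It gives the time, the measured TCP pose, the force and the opening at its end, in the units of the state.
- bot.read_state(): the state, without advancing time (a new reading comes with each control period).
- optics.capture(name): name is "side" or "top"; returns the picture (384x512x3 uint8, blue, green, red); there is no depth.
- optics.calibration(name): a dict with "fx", "fy", "cx", "cy" (pixels), "R" (3x3) and "t" (3): a world point X has camera coordinates R X + t. Camera axes: x right, y down, z forward; pixel columns grow to the right and rows downward; lengths in m; the calibration is good to about 2 mm. A picture is of the moment at which its call begins. calibration takes no time and is no camera call.
- job_done(): hands the job in, once; it reports no verdict.
Trained networks look in the newest picture that a camera, given by its name, has taken for a name from the list of things; names that differ only in an ending like _2 or _b are one class to them, and where a whole thing is asked for, a point or a joint stands for the part that bears it (a point fixed in the world has none). Each returns a list of dicts, best first, with "score" (0 to 1); they miss things now and then, are a little off and sometimes report something else, mostly with a low value. They report only what shows in the picture. A call takes as long as a camera call.
- optics.find_in(thing, camera): "centre" ([x, y, z] in m, in world coordinates, good to about 4 mm: the middle of the surface that is visible of it).
- optics.silhouettes(thing, camera): "pixels" (384x512 bool, what is visible of it).
- optics.spot_point(thing, camera): "centre" ([x, y, z] in m, in world coordinates, good to about 4 mm: a listed point, or the origin of a listed thing).
The state is a dict: "time": time; "joints": joint angles; "dq": joint speeds; "joint_efforts": joint torques, N m; "tool_pos": TCP position; "ee_rot": TCP orientation; "force": force on the tool from outside, world axes, zero at the start; "wrist_torque": the same for the moment, N m; "width": finger opening in m.
Only numpy, scipy, OpenCV 4.12 (cv2) and the standard library are available. Lean on these libraries where they do the work, as an engineer would, in place of code of your own. Each camera call takes 0.05 s, during which the arm holds its last target.

## Task

Get the baking-kit case on the table ready to be wheeled away: first swing the steel hasp on its lid over and down until it lies flat, fully home over its staple. Then grip the trolley handle in its middle so that the release button is squeezed in, pull it straight up past the first stop to its second stop, and finish while still holding it there, fully extended. Leave the ring cutter on the lid and the jar and rolling pin beside the case where they are.

Things in the scene. Friction and masses are not known exactly. Their poses are not given: they have to be found in the camera images.
- case: the closed grey trolley case, fixed, 220 (its x) x 340 (its y) mm, its flat top 120 mm above the table. Origin at the centre of its underside; it stands turned on the table by its yaw. On top: the hasp on the -y half, the trolley handle on the +y half
- hasp_hinge (a point): middle of the hasp's hinge line, which runs along the case's y; 125 mm above the table, 5 mm above the case's top
- hasp_tip (a point): middle of the free end of the hasp, a steel strap 80 mm long from the hinge line, 36 mm wide, 4 mm thick (this point is half-way through the thickness), with a slot from 48 to 66 mm from the hinge. It starts standing up, leaning away past upright to the case's +x side
- staple (a point): top of the small steel staple, fixed on the case 60 mm from the hinge line to the case's -x side; it passes through the hasp's slot and stands 12 mm above the closed strap's centre plane
- hasp (a joint): angle of the hasp, rad: 0 = closed, flat over the staple, pointing to the case's -x (its hard stop); pi/2 = upright; up to 2.6 = leaning back to +x. Light friction (0.03 N m): it stays where it is left and does not fall shut, so it has to be pushed all the way
- handle_grip (a point): centre of the trolley handle's grip bar, 22 mm thick (case x), 124 mm long (case y), 26 mm high, over two upright tubes 96 mm apart (case y). Pushed down, the centre is 45 mm above the case's top with a gap of 32 mm under the bar; the +x face carries the button
- button_face (a point): centre of the outer face of the release button in the middle of the bar's +x face, 24 mm long, 15 mm high, 6 mm proud. Squeezing the bar across its thickness here pushes it in towards the case's -x
- release (a joint): travel of the button, m: 0 = out, 0.005 = fully in (1 mm proud of the bar). Spring 4 N out to 6 N fully in. While it is in by less than 2.5 mm with the handle down, a bolt locks the handle; further in, the handle can be pulled
- handle (a joint): how far the upper, thin tubes and the bar are drawn out of the lower tubes, m: 0 to 0.055. They come out first and their end is the first stop; the bar rises straight up. The bar with its tubes weighs about 0.24 kg and sinks back by itself if let go
- lower_tubes (a joint): how far the lower, thick tubes are drawn out of the case, m: 0 to 0.055; they follow, against about 3 N more, after the first stop. 0.055 is the second stop: the bar is then 110 mm above its lowest place
- cutter: steel ring cutter, 60 mm across, 25 mm high, lying loose on the case's lid in front of the trolley handle (bystander); origin at the centre of its underside
- jar: closed glass jar with a steel cap, 64 mm across, 100 mm tall, standing beside the case (bystander); origin at the centre of its underside
- rolling_pin: wooden rolling pin, 260 mm long, 40 mm thick, lying beside the case along the case's x (bystander); origin at the centre of its underside

How it is judged (in metres and radians):
On the way, in this order (a step that is already met when the one before it is completed fails the run):
1. the hasp is closed over its staple, the handle still down (value of joint hasp below 0.07 rad and value of joint each of handle, lower_tubes below 0.01 m), for 0.2 s.
2. the release button is squeezed in by the gripper (value of joint release above 0.0025 m and contact force between the fingers and handle above 2 N), for 0.1 s.
3. the handle is drawn out to its second stop (value of joint each of handle, lower_tubes above 0.051 m), for 0.2 s.
At the end, for the whole second after the job is handed in: The gripper is still holding the handle (over 2 N), which is at rest with both sets of tubes drawn out to within 4 mm of their stops (55 mm each), and the hasp lies closed over its staple (within 0.07 rad) (all of step 3 and value of joint hasp below 0.07 rad and contact force between the fingers and handle above 2 N and linear speed of handle below 0.02 m/s); the arm keeps its last pose, push and grip.
It fails at once if a bystander is moved by more than 30 mm (distance of any of cutter, jar, rolling_pin from where it was at the start of the episode above 0.03 m).
It also fails if it takes over 53 s, if anything falls off the work surface, if the arm or the gripper's body presses on something with over 40 N, if the wrist force passes 120 N, or if a joint passes its speed limit or range.

## Working session

There is one attempt and no reset: what is moved stays moved. The work goes in short steps, Python scripts to look and compute and a tool call to move; the robot and the scene stay as the last step left them, time stands still between calls to the robot, and variables do not carry over. Pictures are saved under pics/ and viewed, and the job is handed in when it is done.

Besides the shell and the picture viewer there is one more tool, called after ">>>" as a command line: name --argument value ..., lists and objects as JSON in quotes. apply_moves: Moves the arm, as the interface text tells. Its arguments: {"type":"object","properties":{"moves":{"type":"array"},"newtons":{"type":"number"}},"required":["moves"]}

```bash
mkdir -p pics; cat > h.py <<'E'
import numpy as np, cv2
from workcell import bot, optics, job_done
np.set_printoptions(precision=4,suppress=True)
def proj(X,c):
    k=optics.calibration(c);p=np.array(k['R'])@np.array(X)+np.array(k['t']);return [k['fx']*p[0]/p[2]+k['cx'],k['fy']*p[1]/p[2]+k['cy']]
E
python3 - <<'E'
from h import *
s=bot.read_state();print(s)
ims=[]
for c in ("side","top"):
    im=optics.capture(c);cv2.imwrite(f"pics/{c}0.png",im)
    k=optics.calibration(c);print(c,-np.array(k['R']).T@np.array(k['t']),k['fx'],np.array(k['R']))
    for p in ["case","hasp_hinge","hasp_tip","staple","handle_grip","button_face","cutter","jar","rolling_pin"]:
        print(p,[(np.round(d['centre'],4).tolist(),round(d['score'],2)) for d in optics.spot_point(p,c)[:2]])
E
```

```text
{'time': 0.0, 'joints': array([67.0233, 19.1325,  2.2856, 84.009 , -0.7659, 76.964 , -3.3508]), 'dq': array([-0.0381, -0.0763, -0.039 ,  0.082 , -0.0027,  0.0684,  0.0135]), 'joint_efforts': array([  0.0006, -65.6344,   1.3355, -40.3789,  -0.0599,   0.0446,
         0.0002]), 'tool_pos': array([ 0.193 , -0.6202,  0.1844]), 'ee_rot': array([[-0.0006,  0.2972, -0.9548],
       [ 0.0015, -0.9548, -0.2973],
       [-1.    , -0.0016,  0.0001]]), 'force': array([-0.3402, -0.0263, -0.1671]), 'wrist_torque': array([ 0.0207, -0.0101, -0.031 ]), 'width': 0.08720704383896671}
side [0.3138 0.7453 0.9702] 425.55603688166343 [[-0.9392 -0.3431  0.0165]
 [-0.2684  0.7032 -0.6584]
 [ 0.2143 -0.6228 -0.7525]]
case [([0.5179, -0.0006, -0.0012], 0.67)]
hasp_hinge [([0.5244, -0.0971, 0.1272], 0.86)]
hasp_tip [([0.5788, -0.098, 0.1798], 0.74)]
staple [([0.4631, -0.1006, 0.1369], 0.79)]
handle_grip [([0.5946, 0.071, 0.168], 0.87)]
button_face []
cutter [([0.456, 0.0517, 0.1179], 0.53)]
jar [([0.4616, 0.2261, 0.0018], 0.88)]
rolling_pin [([0.5314, -0.2484, -0.0011], 0.54)]
top [0.4966 0.068  1.2841] 468.55802783928783 [[ 0.0048 -0.9999  0.0089]
 [-0.9992 -0.0052 -0.0399]
 [ 0.0399 -0.0087 -0.9992]]
case [([0.5189, -0.0013, -0.0001], 0.72)]
hasp_hinge [([0.5251, -0.0976, 0.1246], 0.75)]
hasp_tip [([0.5807, -0.0932, 0.1828], 0.75)]
staple [([0.4665, -0.1033, 0.1407], 0.79), ([0.5212, 0.0032, -0.0016], 0.65)]
handle_grip [([0.5921, 0.0765, 0.1647], 0.86)]
button_face [([0.4527, 0.0514, 0.1165], 0.17)]
cutter [([0.452, 0.0508, 0.1175], 0.6)]
jar [([0.4668, 0.2266, -0.0037], 0.7)]
rolling_pin [([0.5287, -0.2497, 0.0015], 0.84), ([0.4514, 0.0491, 0.1164], 0.37)]
```

```bash
python3 - <<'E'
import cv2
for c in("side","top"):
    im=cv2.imread(f"pics/{c}0.png");cv2.imwrite(f"pics/{c}0b.png",cv2.resize(im,(768,576),interpolation=cv2.INTER_CUBIC))
E
```

```text
(no output)
```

View pics/side0b.png

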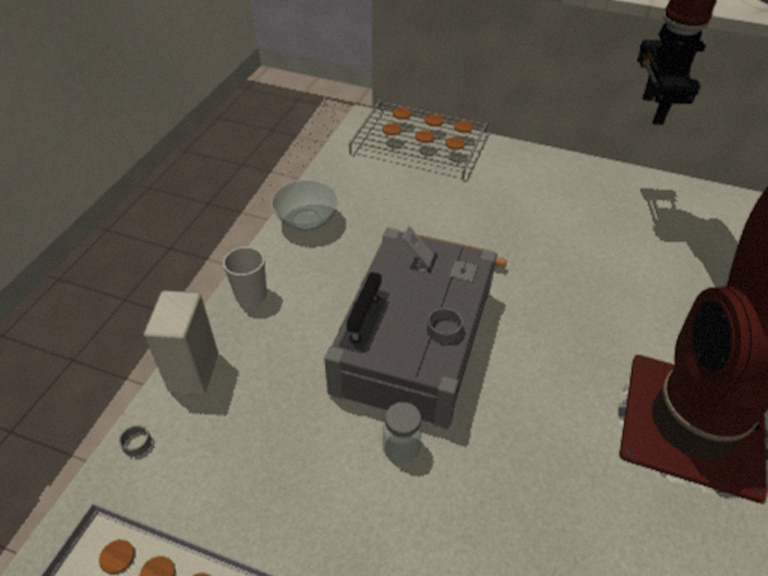

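View pics/top0b.png

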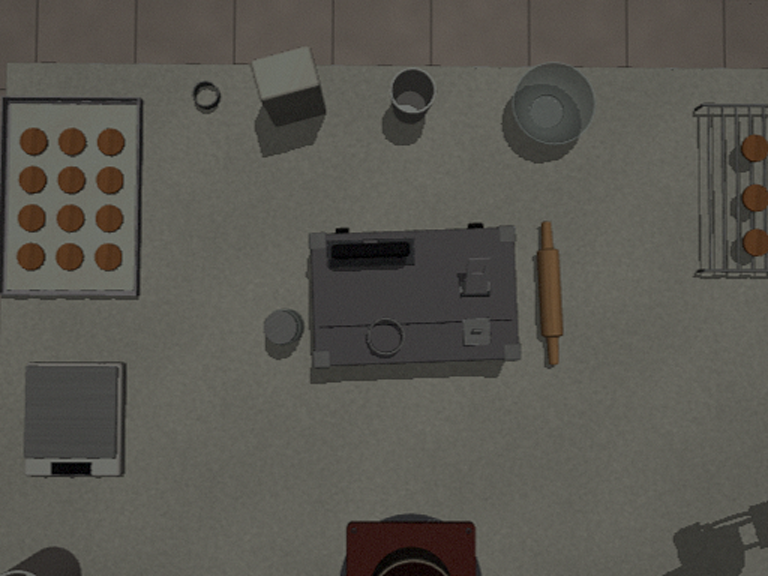

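The top view shows the case at about (312–518, 232–365), with the handle bar at (332–410, 251), hasp at (476, 278) and staple at (476, 331). The hasp leans away towards +x. I'll measure yaw next and work out the first move.

```bash
cat >> h.py <<'E'
from scipy.spatial.transform import Rotation as R
def Rdown(yaw): # yaw deg: tool y along case +x, x down
    y=np.array([np.cos(np.radians(yaw)),np.sin(np.radians(yaw)),0]);x=np.array([0,0,-1.]);return np.column_stack([x,y,np.cross(x,y)])
def go(pos,yaw):
    s=bot.read_state();E=np.array(s['ee_rot']);d=np.array(pos)-s['tool_pos']
    print('off cm',E.T@d*100,'rot',R.from_matrix(E.T@Rdown(yaw)).as_rotvec())
E
python3 - <<'E'
from h import *
def unproj(u,v,c,z):
    k=optics.calibration(c);Rm=np.array(k['R']);o=-Rm.T@np.array(k['t']);d=Rm.T@np.array([(u-k['cx'])/k['fx'],(v-k['cy'])/k['fy'],1]);return o+d*(z-o[2])/d[2]
for th,z in (("handle_grip",.178),("case",.12),("rolling_pin",.02)):
    r=optics.silhouettes(th,"top")
    if not r: print(th,"none");continue
    m=r[0]['pixels'];ys,xs=np.nonzero(m)
    P=np.array([unproj(u,v,"top",z)[:2] for u,v in zip(xs,ys)])
    w=np.linalg.svd(P-P.mean(0),full_matrices=False)[2]
    box=cv2.minAreaRect((P*1000).astype(np.float32));print(th,r[0]['score'],P.mean(0),np.degrees(np.arctan2(w[0][1],w[0][0])),box)
go([.63,-.095,.28],2.5)
E
```

```text
handle_grip 0.95 [0.591  0.0725] -87.37936238035013 ((591.9608154296875, 72.96533966064453), (28.47505760192871, 118.33806610107422), 0.32641661167144775)Traceback (most recent call last):
  File "<stdin>", line 8, in <module>
  File "<stdin>", line 3, in unproj
ValueError: time passes only in moves, steps and waits
```

```bash
python3 - <<'E'
from h import *
go([.63,-.095,.28],2.6)
E
```

```text
off cm [ -9.4746 -37.1987 -57.3301] rot [-1.3144 -0.0001  0.0001]
```

>>> apply_moves --moves '[{"offset": [-1.9, -2.4, -3.7], "delta_rot": [-0.1, 0, 0], "hand": 0}, {"offset": [-3.8, -4.8, -7.4], "delta_rot": [-0.2, 0, 0], "hand": 0}, {"offset": [-5.7, -7.2, -11.1], "delta_rot": [-0.3, 0, 0], "hand": 0}, {"offset": [-7.6, -9.6, -14.8], "delta_rot": [-0.4, 0, 0], "hand": 0}, {"offset": [-9.5, -12, -18.5], "delta_rot": [-0.5, 0, 0], "hand": 0}]' --newtons 20

```text
time: 1.6
tool_pos: [0.335, -0.4496, 0.2812]
ee_rot: [[0.0, 0.721, -0.693], [-0.001, -0.693, -0.721], [-1.0, 0.0, 0.0]]
force: [1.4, -0.6, 0.2]
width: 0.0552
```

```bash
python3 - <<'E'
from h import *
go([.63,-.095,.28],2.6)
E
```

```text
off cm [  0.1117  -3.2757 -46.007 ] rot [-0.8104  0.0004 -0.0003]
```

>>> apply_moves --moves '[{"offset": [0, -0.3, -4.6], "delta_rot": [-0.1, 0, 0], "hand": 0}, {"offset": [0, -0.6, -9.2], "delta_rot": [-0.2, 0, 0], "hand": 0}, {"offset": [0, -1, -13.8], "delta_rot": [-0.3, 0, 0], "hand": 0}, {"offset": [0, -1.3, -18.4], "delta_rot": [-0.4, 0, 0], "hand": 0}, {"offset": [0, -1.6, -23], "delta_rot": [-0.5, 0, 0], "hand": 0}]'

```text
time: 2.1
tool_pos: [0.4835, -0.2731, 0.2806]
ee_rot: [[0.001, 0.965, -0.262], [-0.0, -0.262, -0.965], [-1.0, 0.001, 0.0]]
force: [0.5, -1.7, -0.1]
width: 0.0147
```

```bash
python3 - <<'E'
from h import *
go([.63,-.095,.28],2.6)
E
```

```text
off cm [  0.0602   9.4708 -21.0236] rot [-0.3105  0.0004 -0.0006]
```

>>> apply_moves --moves '[{"offset": [0, 1.9, -4.2], "delta_rot": [-0.06, 0, 0], "hand": 0}, {"offset": [0, 3.8, -8.4], "delta_rot": [-0.12, 0, 0], "hand": 0}, {"offset": [0, 5.7, -12.6], "delta_rot": [-0.18, 0, 0], "hand": 0}, {"offset": [0, 7.6, -16.8], "delta_rot": [-0.25, 0, 0], "hand": 0}, {"offset": [0, 9.5, -21], "delta_rot": [-0.31, 0, 0], "hand": 0}]'

```text
time: 2.6
tool_pos: [0.631, -0.0961, 0.2805]
ee_rot: [[0.001, 0.999, 0.043], [-0.0, 0.043, -0.999], [-1.0, 0.001, 0.0]]
force: [0.3, -1.4, -0.4]
width: 0.0009
```

```bash
python3 - <<'E'
from h import *
go([.625,-.093,.16],2.6)
c=2.6*np.pi/180
h=np.array([.5248,-.0973]);e=np.array([np.cos(c),np.sin(c)])
for r in(.10,.06,.0,-.03):print(r,h+r*e)
E
```

```text
off cm [12.0485 -0.5948 -0.3382] rot [-0.0022  0.0001 -0.0005]
0.1 [ 0.6247 -0.0928]
0.06 [ 0.5847 -0.0946]
0.0 [ 0.5248 -0.0973]
-0.03 [ 0.4948 -0.0987]
```

>>> apply_moves --moves '[{"offset": [4, -0.2, -0.3], "delta_rot": [0, 0, 0], "hand": 0}, {"offset": [8, -0.4, -0.3], "delta_rot": [0, 0, 0], "hand": 0}, {"offset": [12, -0.6, -0.3], "delta_rot": [0, 0, 0], "hand": 0}, {"offset": [12, -0.6, -0.3], "delta_rot": [0, 0, 0], "hand": 0}]'

```text
time: 3.0
tool_pos: [0.6202, -0.0948, 0.1547]
ee_rot: [[-0.009, 0.999, 0.041], [0.001, 0.041, -0.999], [-1.0, -0.009, -0.002]]
force: [-0.5, -0.4, -0.8]
width: 0.0004
```

```bash
python3 - <<'E'
from h import *
for c in("side","top"):
    im=optics.capture(c);u,v=map(int,proj([.55,-.1,.15],c))
    print(c,u,v)
    y0=max(0,v-70);x0=max(0,u-95)
    cv2.imwrite(f"pics/{c}1.png",cv2.resize(im[y0:y0+140,x0:x0+190],None,fx=4,fy=4,interpolation=cv2.INTER_CUBIC))
E
```

```text
side 278 164
top 318 184
```

View pics/side1.png

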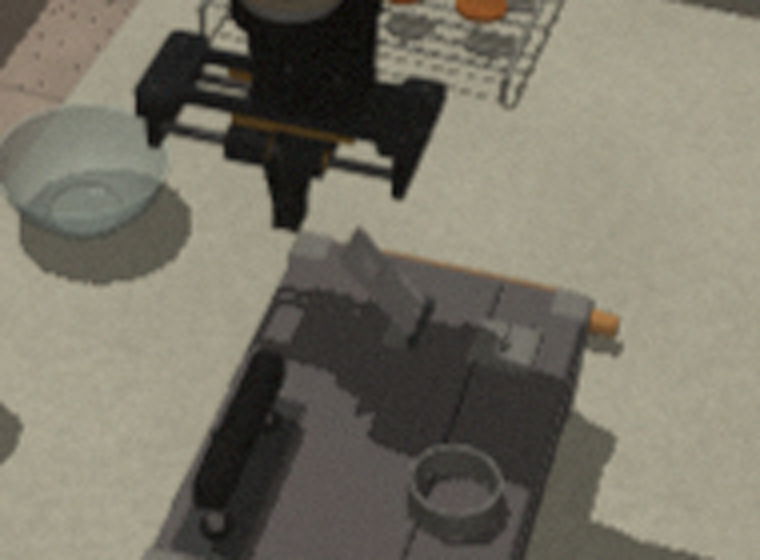

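View pics/top1.png

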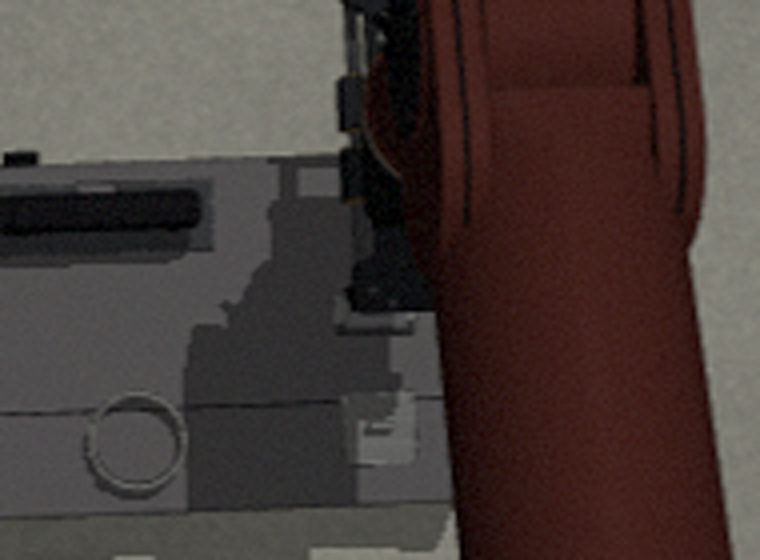

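>>> apply_moves --moves '[{"offset": [0, -1.5, 0], "delta_rot": [0, 0, 0], "hand": 0}, {"offset": [0, -3, 0], "delta_rot": [0, 0, 0], "hand": 0}, {"offset": [0, -4.5, 0], "delta_rot": [0, 0, 0], "hand": 0}, {"offset": [0, -6, 0], "delta_rot": [0, 0, 0], "hand": 0}, {"offset": [0, -7.5, 0], "delta_rot": [0, 0, 0], "hand": 0}]'

```text
time: 3.6
tool_pos: [0.5503, -0.0978, 0.1638]
ee_rot: [[0.005, 0.999, 0.041], [-0.001, 0.041, -0.999], [-1.0, 0.005, 0.001]]
force: [0.7, -0.1, -0.8]
width: 0.0005
```

```bash
python3 - <<'E'
from h import *
s=bot.read_state();p=s['tool_pos'];print(p,s['force'])
go([.4968,-.0986,.126],2.6)
c="side"
im=optics.capture(c);u,v=map(int,proj([.55,-.1,.15],c))
print(optics.spot_point("hasp_tip","side"))
y0=max(0,v-70);x0=max(0,u-95)
cv2.imwrite(f"pics/{c}2.png",cv2.resize(im[y0:y0+140,x0:x0+190],None,fx=4,fy=4,interpolation=cv2.INTER_CUBIC))
E
```

```text
[ 0.5503 -0.0978  0.1638] [ 0.7132 -0.1235 -0.7574]
off cm [ 3.7551 -5.3708 -0.149 ] rot [-0.0044  0.0012 -0.0047]
[{'centre': [0.581, -0.0958, 0.1815], 'score': 0.5}]
```

View pics/side2.png

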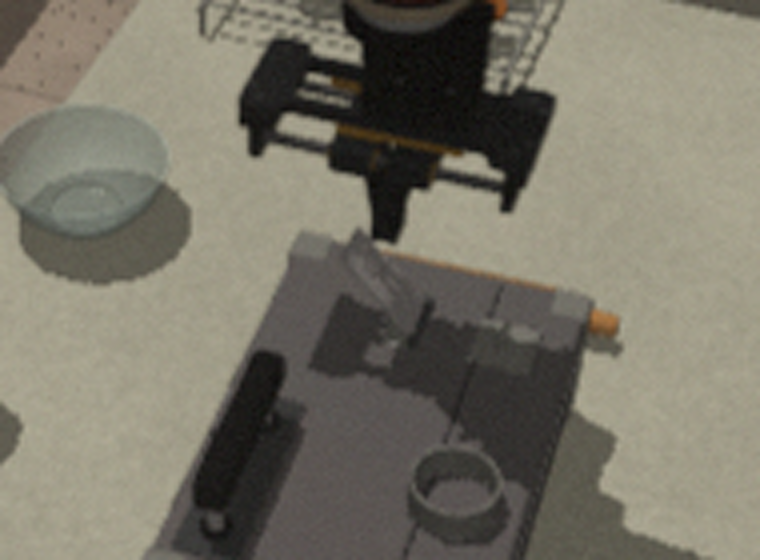

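```bash
python3 - <<'E'
from h import *
s=bot.read_state();p=s['tool_pos']
u,v=map(int,proj([.55,-.1,.15],"side"));
def cr(X):
    a=proj(X,"side");return [(a[0]-u+95)*4,(a[1]-v+70)*4]
for n,X in (("tcp",p),("tip",[.58,-.096,.182]),("hinge",[.5248,-.0973,.125]),("staple",[.465,-.102,.139]),("grip",[.5935,.0735,.165]),("handle top end",[.5935+.002,.0135,.178])):print(n,cr(X))
k=optics.calibration("side");print(k)
E
```

```text
tcp [np.float64(383.43665757065446), np.float64(267.2749911020244)]
tip [np.float64(342.03911694405383), np.float64(238.99856268764722)]
hinge [np.float64(413.5388586966287), np.float64(317.1175763879064)]
staple [np.float64(498.7002459338182), np.float64(319.9296387585507)]
grip [np.float64(233.47961241643213), np.float64(420.6992464938787)]
handle top end [np.float64(264.2334358865137), np.float64(342.8889292523271)]
{'fx': 425.55603688166343, 'fy': 425.55603688166343, 'cx': 259.1997174756646, 'cy': 205.96571003267047, 'R': array([[-0.9392, -0.3431,  0.0165],
       [-0.2684,  0.7032, -0.6584],
       [ 0.2143, -0.6228, -0.7525]]), 't': array([0.5345, 0.199 , 1.1269])}
```

```bash
python3 - <<'E'
from h import *
s=bot.read_state();p=s['tool_pos'];print(s['time'],p,s['joints'],s['force'])
print("start tcp in side0b", np.array(proj([.193,-.6202,.1844],"side"))*1.5)
im=optics.capture("side");s=bot.read_state();print(s['time'],s['tool_pos'])
im0=cv2.imread("pics/side0.png");cv2.imwrite("pics/s0c.png",cv2.resize(im0[0:150,382:512],None,fx=4,fy=4,interpolation=cv2.INTER_CUBIC))
u,v=map(int,proj(p,"side"));print(u,v)
cr=im[v-60:v+40,u-60:u+60].copy()
cr=cv2.resize(cr,None,fx=6,fy=6,interpolation=cv2.INTER_CUBIC);cr=cv2.convertScaleAbs(cr,alpha=1.8,beta=20)
cv2.circle(cr,(360,360),4,(0,0,255),-1);cv2.imwrite("pics/side3.png",cr)
E
```

```text
3.7 [ 0.5497 -0.0982  0.1638] [ 31.7661  11.2823 -29.7029  97.5741   5.9323  72.4397   3.084 ] [-0.0074  0.3655  0.7135]
start tcp in side0b [645.357  123.9253]
3.75 [ 0.5504 -0.0982  0.1634]
278 160
```

View pics/side3.png

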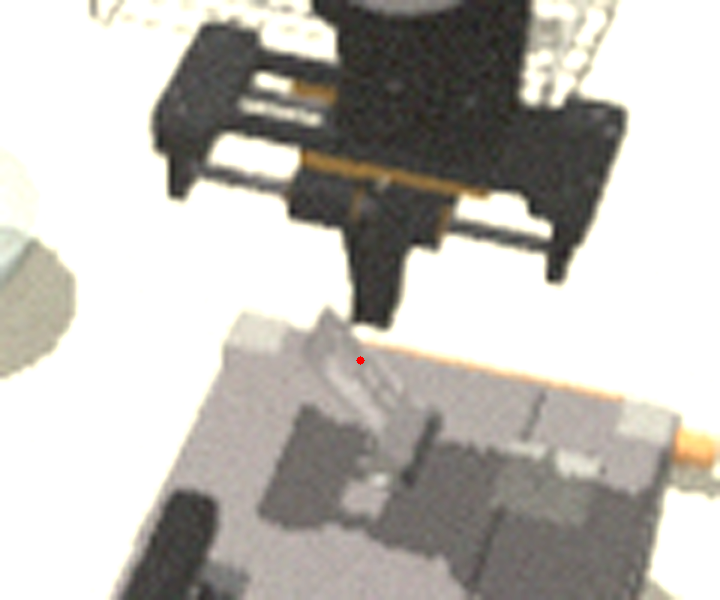

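View pics/s0c.png

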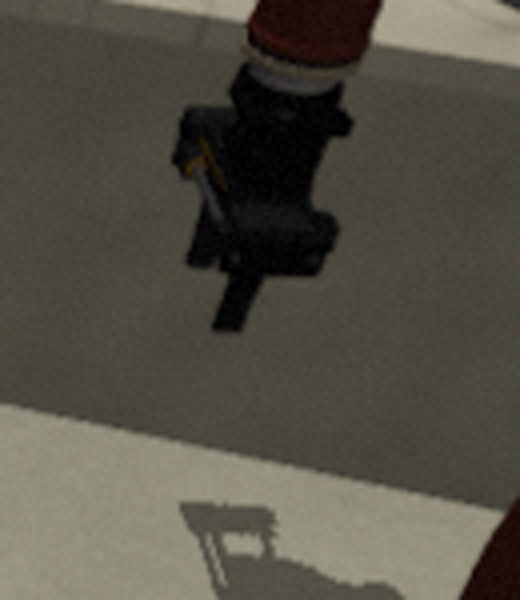

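```bash
python3 - <<'E'
from h import *
p=np.array([.193,-.6202,.1844]);y=np.array([.2972,-.9548,0])
for s in(-1,0,1):
    for k in (.0436,.0586): print(s,k,(np.array(proj(p+s*k*y,"side"))-[382,0])*4)
im=optics.capture("top");s=bot.read_state();p=s['tool_pos'];print(s['time'],p)
u,v=map(int,proj(p,"top"));print(u,v)
cr=im[v-50:v+50,u-60:u+60].copy()
cr=cv2.resize(cr,None,fx=6,fy=6,interpolation=cv2.INTER_CUBIC);cr=cv2.convertScaleAbs(cr,alpha=1.8,beta=20)
cv2.circle(cr,(360,300),4,(0,0,255),-1);cv2.imwrite("pics/top3.png",cr)
E
```

```text
-1 0.0436 [204.5175 360.4485]
-1 0.0586 [208.6079 371.052 ]
0 0.0436 [192.952  330.4675]
0 0.0586 [192.952  330.4675]
1 0.0436 [181.8461 301.6781]
1 0.0586 [178.1267 292.0362]
3.8 [ 0.5506 -0.098   0.1628]
318 184
```

View pics/top3.png

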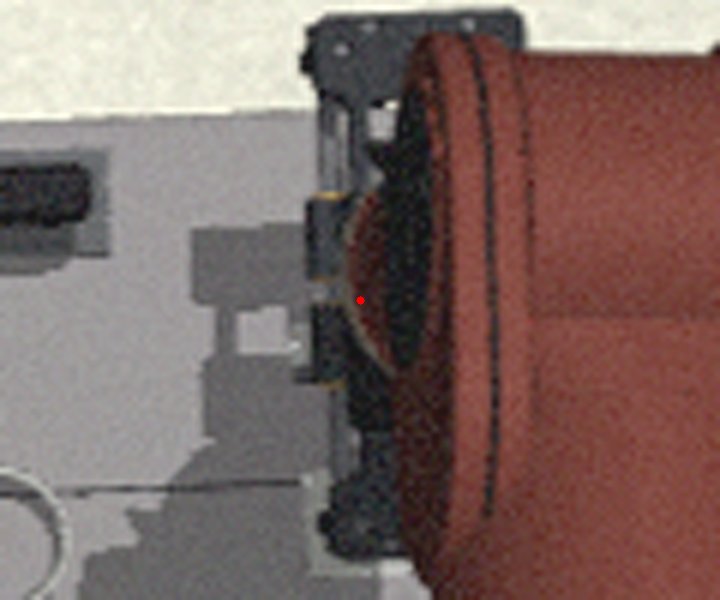

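>>> apply_moves --moves '[{"offset": [-3.5, 0, 0], "delta_rot": [0, 0, 0], "hand": 0}, {"offset": [-3.5, 3.3, 0], "delta_rot": [0, 0, 0], "hand": 0}, {"offset": [-3.5, 6.5, 0], "delta_rot": [0, 0, 0], "hand": 0}, {"offset": [0, 6.5, 0], "delta_rot": [0, 0, 0], "hand": 0}, {"offset": [0, 6.5, 0], "delta_rot": [0, 0, 0], "hand": 0}]'

```text
time: 4.3
tool_pos: [0.613, -0.0946, 0.1567]
ee_rot: [[-0.005, 0.999, 0.042], [0.002, 0.042, -0.999], [-1.0, -0.005, -0.002]]
force: [-1.1, -0.5, -0.7]
width: 0.0001
```

>>> apply_moves --moves '[{"offset": [1, 0, 0], "delta_rot": [0, 0, 0], "hand": 0}, {"offset": [1.5, 0, 0], "delta_rot": [0, 0, 0], "hand": 0}, {"offset": [2, 0, 0], "delta_rot": [0, 0, 0], "hand": 0}, {"offset": [2.0, 0, 0], "delta_rot": [0, 0, 0], "hand": 0}]'

```text
time: 4.7
tool_pos: [0.6137, -0.0953, 0.1404]
ee_rot: [[0.0, 0.999, 0.041], [-0.0, 0.041, -0.999], [-1.0, -0.0, 0.0]]
force: [0.6, -0.8, 0.3]
width: 0.0006
```

```bash
cat >> h.py <<'E'
def shot(c,tag,hw=60,hh=45,f=6,P=None):
    s=bot.read_state();p=s['tool_pos'] if P is None else P;im=optics.capture(c);a=proj(p,c);u,v=map(int,a)
    y0=max(0,v-hh);x0=max(0,u-hw);cr=im[y0:y0+2*hh,x0:x0+2*hw]
    cr=cv2.resize(cr,None,fx=f,fy=f,interpolation=cv2.INTER_CUBIC);cr=cv2.convertScaleAbs(cr,alpha=1.8,beta=20)
    cv2.circle(cr,(int((a[0]-x0)*f),int((a[1]-y0)*f)),4,(0,0,255),-1);cv2.imwrite(f"pics/{tag}.png",cr);print(s['time'],p,s['force'],a)
E
python3 - <<'E'
from h import *
shot("side","side4")
E
```

```text
4.7 [ 0.6137 -0.0953  0.1404] [ 0.5709 -0.8493  0.306 ] [np.float64(256.7891459475791), np.float64(162.01346318485463)]
```

View pics/side4.png

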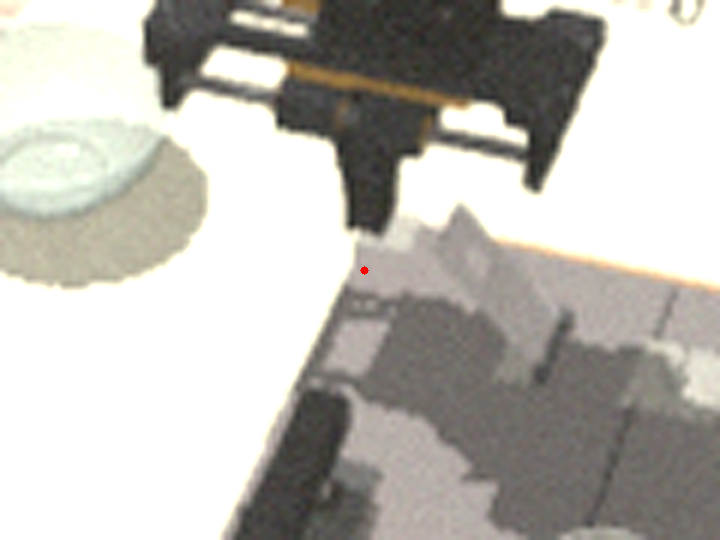

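>>> apply_moves --moves '[{"offset": [0.5, 0, 0], "delta_rot": [0, 0, 0], "hand": 0}, {"offset": [1, 0, 0], "delta_rot": [0, 0, 0], "hand": 0}, {"offset": [1.5, 0, 0], "delta_rot": [0, 0, 0], "hand": 0}, {"offset": [1.5, 0, 0], "delta_rot": [0, 0, 0], "hand": 0}]'

```text
time: 5.15
tool_pos: [0.6133, -0.0951, 0.1242]
ee_rot: [[-0.001, 0.999, 0.041], [0.0, 0.041, -0.999], [-1.0, -0.001, -0.0]]
force: [-0.1, 0.4, -0.6]
width: 0.0001
```

>>> apply_moves --moves '[{"offset": [0.3, 0, 0], "delta_rot": [0, 0, 0], "hand": 0}, {"offset": [0.6, 0, 0], "delta_rot": [0, 0, 0], "hand": 0}, {"offset": [0.6, 0, 0], "delta_rot": [0, 0, 0], "hand": 0}]'

```text
time: 5.45
tool_pos: [0.6137, -0.0951, 0.1188]
ee_rot: [[-0.001, 0.999, 0.041], [0.0, 0.041, -0.999], [-1.0, -0.001, -0.0]]
force: [0.3, -0.5, -0.5]
width: 0.0006
```

```bash
python3 - <<'E'
from h import *
shot("side","side5")
E
```

```text
5.45 [ 0.6137 -0.0951  0.1188] [ 0.2788 -0.5303 -0.514 ] [np.float64(256.67080271970156), np.float64(167.57441837970612)]
```

View pics/side5.png

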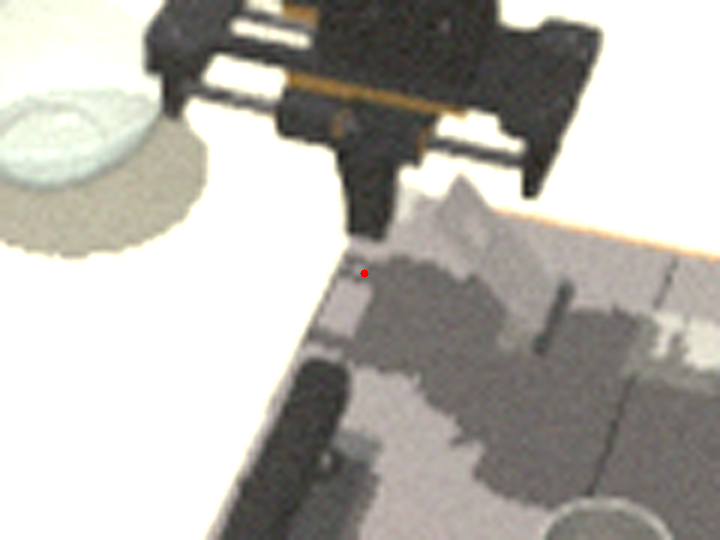

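>>> apply_moves --moves '[{"offset": [0.25, 0, 0], "delta_rot": [0, 0, 0], "hand": 0}, {"offset": [0.5, 0, 0], "delta_rot": [0, 0, 0], "hand": 0}, {"offset": [0.5, 0, 0], "delta_rot": [0, 0, 0], "hand": 0}]'

```text
time: 5.8
tool_pos: [0.6137, -0.0951, 0.1138]
ee_rot: [[-0.001, 0.999, 0.041], [0.0, 0.041, -0.999], [-1.0, -0.001, -0.0]]
force: [-0.2, -0.5, -1.0]
width: 0.0002
```

>>> apply_moves --moves '[{"offset": [0.25, 0, 0], "delta_rot": [0, 0, 0], "hand": 0}, {"offset": [0.5, 0, 0], "delta_rot": [0, 0, 0], "hand": 0}, {"offset": [0.5, 0, 0], "delta_rot": [0, 0, 0], "hand": 0}]'

```text
time: 6.1
tool_pos: [0.6137, -0.0951, 0.1088]
ee_rot: [[-0.001, 0.999, 0.041], [0.0, 0.041, -0.999], [-1.0, -0.001, -0.0]]
force: [-0.6, 0.3, 0.4]
width: 0.0004
```

```bash
python3 - <<'E'
from h import *
shot("side","side6")
E
```

```text
6.1 [ 0.6137 -0.0951  0.1088] [-0.6242  0.286   0.4461] [np.float64(256.63424463646777), np.float64(170.06388286753997)]
```

View pics/side6.png

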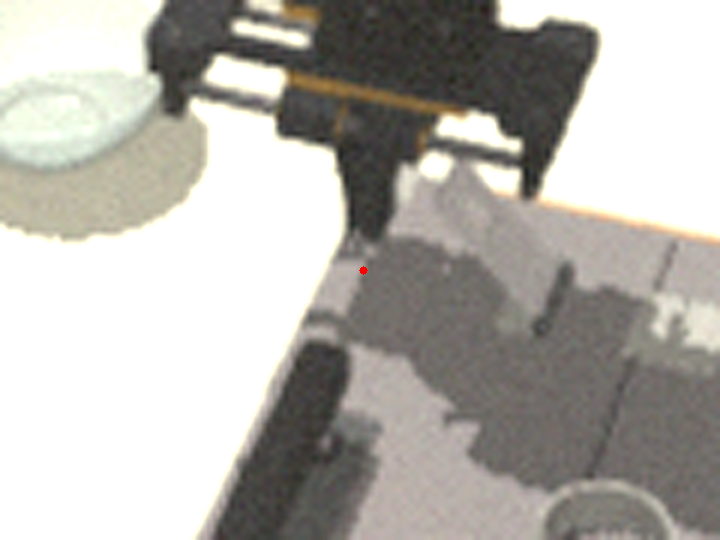

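>>> apply_moves --moves '[{"offset": [0.2, 0, 0], "delta_rot": [0, 0, 0], "hand": 0}, {"offset": [0.4, 0, 0], "delta_rot": [0, 0, 0], "hand": 0}, {"offset": [0.4, 0, 0], "delta_rot": [0, 0, 0], "hand": 0}]'

```text
time: 6.45
tool_pos: [0.6137, -0.0951, 0.1049]
ee_rot: [[-0.001, 0.999, 0.041], [0.0, 0.041, -0.999], [-1.0, -0.001, -0.0]]
force: [-0.3, -0.3, 0.0]
width: 0.0004
```

>>> apply_moves --moves '[{"offset": [0.2, 0, 0], "delta_rot": [0, 0, 0], "hand": 0}, {"offset": [0.4, 0, 0], "delta_rot": [0, 0, 0], "hand": 0}, {"offset": [0.4, 0, 0], "delta_rot": [0, 0, 0], "hand": 0}]'

```text
time: 6.75
tool_pos: [0.6137, -0.0951, 0.1009]
ee_rot: [[-0.0, 0.999, 0.041], [0.0, 0.041, -0.999], [-1.0, -0.0, -0.0]]
force: [0.7, -0.2, -0.1]
width: 0.0002
```

>>> apply_moves --moves '[{"offset": [0.2, 0, 0], "delta_rot": [0, 0, 0], "hand": 0}, {"offset": [0.3, 0, 0], "delta_rot": [0, 0, 0], "hand": 0}, {"offset": [0.3, 0, 0], "delta_rot": [0, 0, 0], "hand": 0}]'

```text
time: 7.05
tool_pos: [0.6138, -0.095, 0.0981]
ee_rot: [[-0.0, 0.999, 0.041], [0.0, 0.041, -0.999], [-1.0, -0.0, -0.0]]
force: [-0.3, 0.1, -0.3]
width: 0.0004
```

```bash
python3 - <<'E'
from h import *
shot("side","side7",30,25,12)
E
```

```text
7.05 [ 0.6138 -0.095   0.0981] [-0.2569  0.1207 -0.3441] [np.float64(256.5428581798608), np.float64(172.71337555886436)]
```

View pics/side7.png

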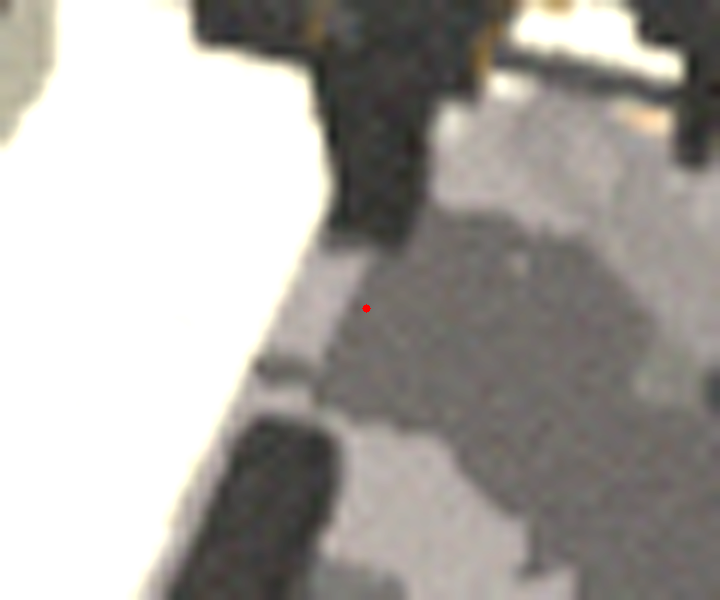

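>>> apply_moves --moves '[{"offset": [0.15, 0, 0], "delta_rot": [0, 0, 0], "hand": 0}, {"offset": [0.3, 0, 0], "delta_rot": [0, 0, 0], "hand": 0}, {"offset": [0.3, 0, 0], "delta_rot": [0, 0, 0], "hand": 0}]'

```text
time: 7.4
tool_pos: [0.6138, -0.0951, 0.095]
ee_rot: [[-0.0, 0.999, 0.041], [0.0, 0.041, -0.999], [-1.0, -0.0, -0.0]]
force: [0.1, 0.2, -0.4]
width: 0.0005
```

```bash
python3 - <<'E'
from h import *
for X in ([.6138,-.095,.098],[.6138,-.095,.118],[.6138,-.095,.125],[.6138,-.115,.098],[.6038,-.095,.12]):print(X,proj(X,"side"))
E
```

```text
[0.6138, -0.095, 0.098] [np.float64(256.53673752371566), np.float64(172.73996617367425)]
[0.6138, -0.095, 0.118] [np.float64(256.61807360183013), np.float64(167.77261390568736)]
[0.6138, -0.095, 0.125] [np.float64(256.6470139177139), np.float64(166.00517260443326)]
[0.6138, -0.115, 0.098] [np.float64(258.88731617900964), np.float64(168.30576192538106)]
[0.6038, -0.095, 0.12] [np.float64(259.8839354070506), np.float64(168.13373675554587)]
```

>>> apply_moves --moves '[{"offset": [0.15, 0, 0], "delta_rot": [0, 0, 0], "hand": 0}, {"offset": [0.3, 0, 0], "delta_rot": [0, 0, 0], "hand": 0}, {"offset": [0.3, 0, 0], "delta_rot": [0, 0, 0], "hand": 0}]'

```text
time: 7.7
tool_pos: [0.6137, -0.0951, 0.0919]
ee_rot: [[-0.0, 0.999, 0.041], [0.0, 0.041, -0.999], [-1.0, -0.0, -0.0]]
force: [-0.6, 0.1, -0.6]
width: 0.0006
```

>>> apply_moves --moves '[{"offset": [0.15, 0, 0], "delta_rot": [0, 0, 0], "hand": 0}, {"offset": [0.3, 0, 0], "delta_rot": [0, 0, 0], "hand": 0}, {"offset": [0.3, 0, 0], "delta_rot": [0, 0, 0], "hand": 0}]'

```text
time: 8.0
tool_pos: [0.6137, -0.0951, 0.089]
ee_rot: [[-0.0, 0.999, 0.041], [0.0, 0.041, -0.999], [-1.0, -0.0, -0.0]]
force: [-0.2, 0.9, 1.0]
width: 0.0006
```

```bash
python3 - <<'E'
from h import *
shot("side","side8",30,25,12)
E
```

```text
8.0 [ 0.6137 -0.0951  0.089 ] [-0.2338  0.9233  0.9535] [np.float64(256.535579473253), np.float64(174.92680982019237)]
```

View pics/side8.png

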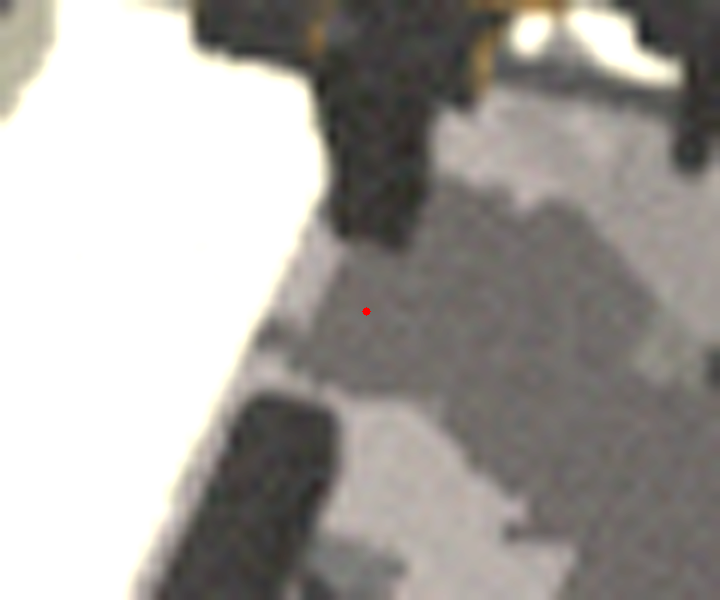

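>>> apply_moves --moves '[{"offset": [0.1, 0, 0], "delta_rot": [0, 0, 0], "hand": 0}, {"offset": [0.2, 0, 0], "delta_rot": [0, 0, 0], "hand": 0}, {"offset": [0.2, 0, 0], "delta_rot": [0, 0, 0], "hand": 0}]'

```text
time: 8.35
tool_pos: [0.6138, -0.0951, 0.0871]
ee_rot: [[-0.0, 0.999, 0.041], [0.0, 0.041, -0.999], [-1.0, -0.0, -0.0]]
force: [-0.0, 1.1, -0.2]
width: 0.0005
```

>>> apply_moves --moves '[{"offset": [0.1, 0, 0], "delta_rot": [0, 0, 0], "hand": 0}, {"offset": [0.2, 0, 0], "delta_rot": [0, 0, 0], "hand": 0}, {"offset": [0.2, 0, 0], "delta_rot": [0, 0, 0], "hand": 0}]'

```text
time: 8.65
tool_pos: [0.6138, -0.0951, 0.085]
ee_rot: [[-0.0, 0.999, 0.041], [0.0, 0.041, -0.999], [-1.0, -0.0, -0.0]]
force: [-0.2, -0.6, -0.8]
width: 0.0005
```

>>> apply_moves --moves '[{"offset": [0.1, 0, 0], "delta_rot": [0, 0, 0], "hand": 0}, {"offset": [0.2, 0, 0], "delta_rot": [0, 0, 0], "hand": 0}, {"offset": [0.2, 0, 0], "delta_rot": [0, 0, 0], "hand": 0}]'

```text
time: 8.95
tool_pos: [0.6139, -0.0951, 0.0833]
ee_rot: [[0.0, 0.999, 0.041], [0.0, 0.041, -0.999], [-1.0, 0.0, -0.0]]
force: [0.8, -0.0, -0.1]
width: 0.0006
```

```bash
python3 - <<'E'
from h import *
shot("side","side9",30,25,12)
shot("top","top9",60,45,6)
print(optics.spot_point("hasp_tip","side"))
E
```

```text
8.95 [ 0.6139 -0.0951  0.0833] [ 0.8372 -0.0463 -0.1108] [np.float64(256.4425683083407), np.float64(176.29193304264712)]
9.0 [ 0.6139 -0.0951  0.0833] [ 0.0428 -0.02    0.8755] [np.float64(312.50640341742326), np.float64(161.00736385521427)]
[{'centre': [0.5762, -0.097, 0.1819], 'score': 0.47}]
```

View pics/side9.png

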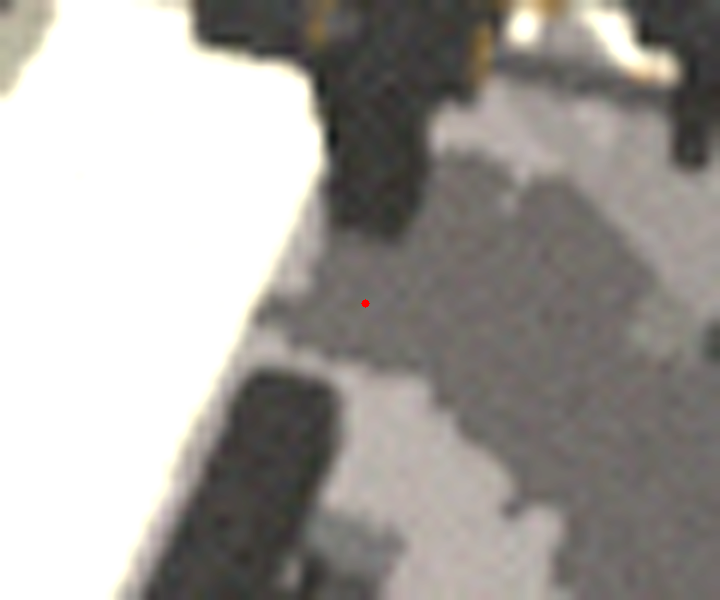

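View pics/top9.png

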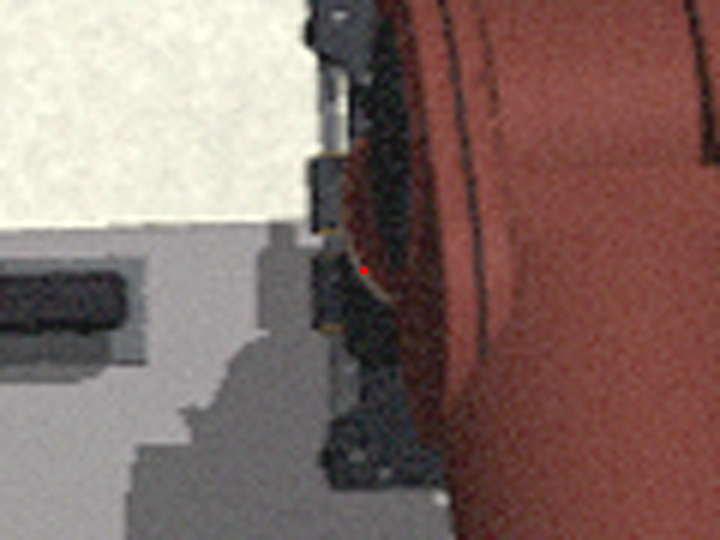

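>>> apply_moves --moves '[{"offset": [0.1, 0, 0], "delta_rot": [0, 0, 0], "hand": 0}, {"offset": [0.2, 0, 0], "delta_rot": [0, 0, 0], "hand": 0}, {"offset": [0.2, 0, 0], "delta_rot": [0, 0, 0], "hand": 0}]'

```text
time: 9.4
tool_pos: [0.614, -0.0951, 0.0832]
ee_rot: [[0.001, 0.999, 0.041], [-0.001, 0.041, -0.999], [-1.0, 0.001, 0.001]]
force: [-7.8, -0.0, 16.1]
width: 0.0004
```

>>> apply_moves --moves '[{"offset": [0.1, 0, 0], "delta_rot": [0, 0, 0], "hand": 0}, {"offset": [0.2, 0, 0], "delta_rot": [0, 0, 0], "hand": 0}, {"offset": [0.2, 0, 0], "delta_rot": [0, 0, 0], "hand": 0}]'

```text
time: 9.7
tool_pos: [0.6141, -0.0952, 0.0831]
ee_rot: [[0.001, 0.999, 0.041], [-0.001, 0.041, -0.999], [-1.0, 0.001, 0.001]]
force: [-14.7, 1.0, 31.6]
width: 0.0007
```

>>> apply_moves --moves '[{"offset": [-0.4, 0, 0], "delta_rot": [0, 0, 0], "hand": 0}, {"offset": [-0.4, 0, 0], "delta_rot": [0, 0, 0], "hand": 0}]'

```text
time: 9.9
tool_pos: [0.6143, -0.0951, 0.0839]
ee_rot: [[0.001, 0.999, 0.041], [-0.0, 0.041, -0.999], [-1.0, 0.001, 0.0]]
force: [0.0, 0.2, 0.2]
width: 0.0004
```

```bash
python3 - <<'E'
from h import *
shot("side","side10",45,35,8)
print(bot.read_state()['wrist_torque'])
E
```

```text
9.9 [ 0.6143 -0.0951  0.0839] [0.0373 0.1732 0.1728] [np.float64(256.32741130845966), np.float64(176.08382571696856)]
[-0.0119 -0.0855 -0.0482]
```

View pics/side10.png

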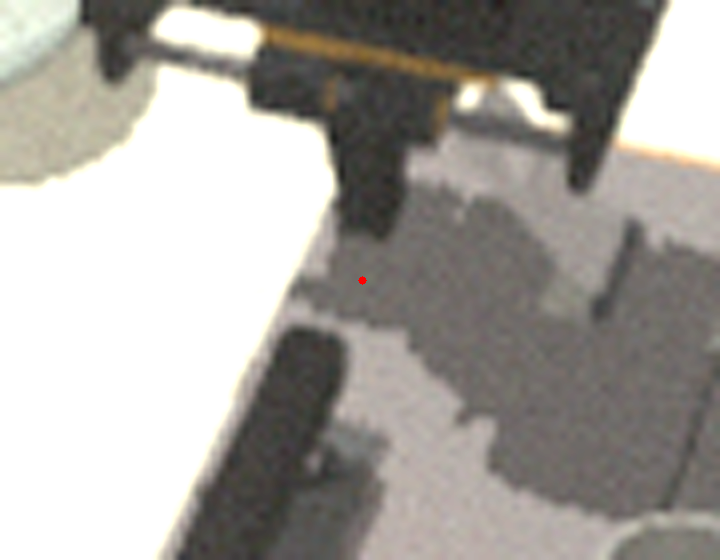

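>>> apply_moves --moves '[{"offset": [-3, 0, 0], "delta_rot": [0, 0, 0], "hand": 0}, {"offset": [-6, 0, 0], "delta_rot": [0, 0, 0], "hand": 0}, {"offset": [-10, 0, 0], "delta_rot": [0, 0, 0], "hand": 0}, {"offset": [-10, 0, 0], "delta_rot": [0, 0, 0], "hand": 0}]'

```text
time: 10.35
tool_pos: [0.6167, -0.095, 0.1884]
ee_rot: [[0.007, 0.999, 0.041], [-0.001, 0.041, -0.999], [-1.0, 0.007, 0.001]]
force: [1.1, -0.0, 0.8]
width: 0.0001
```

```bash
python3 - <<'E'
from h import *
shot("side","side11",60,50,6,P=np.array([.57,-.098,.16]))
print(optics.spot_point("hasp_tip","side"))
print(optics.spot_point("hasp_hinge","side"))
s=bot.read_state();print(s['tool_pos'],proj(s['tool_pos'],"side"),s['width'])
E
```

```text
10.35 [ 0.57  -0.098  0.16 ] [ 1.1415 -0.0099  0.7699] [np.float64(271.86261536757814), np.float64(160.0752622976447)]
[{'centre': [0.5798, -0.0942, 0.1851], 'score': 0.79}]
[{'centre': [0.5187, -0.0991, 0.1276], 'score': 0.72}, {'centre': [0.4554, 0.0503, 0.1219], 'score': 0.25}]
[ 0.6136 -0.0952  0.1824] [np.float64(256.98624996502423), np.float64(150.9088417961122)] 0.0007000661768342911
```

View pics/side11.png

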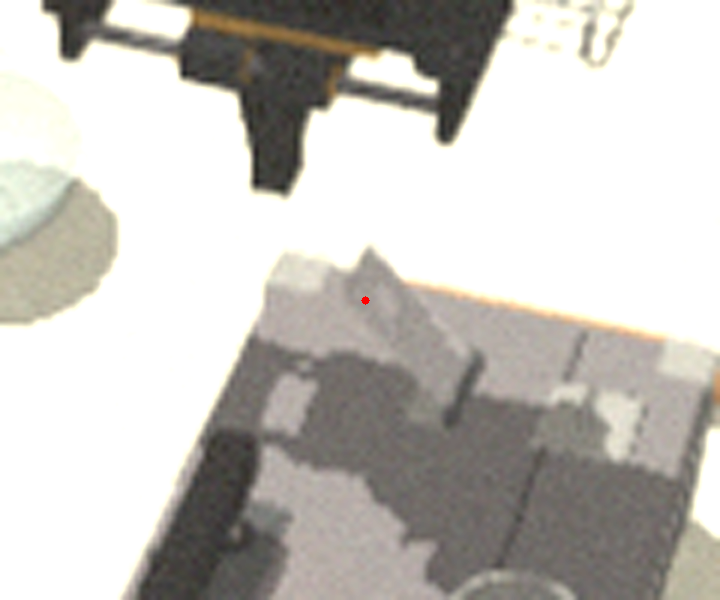

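>>> apply_moves --moves '[{"offset": [3, 0, 0], "delta_rot": [0, 0, 0], "hand": 0}, {"offset": [6, 0, 0], "delta_rot": [0, 0, 0], "hand": 0}, {"offset": [6, 0, 0], "delta_rot": [0, 0, 0], "hand": 0}]'

```text
time: 10.8
tool_pos: [0.6101, -0.095, 0.1175]
ee_rot: [[-0.009, 0.999, 0.041], [0.002, 0.041, -0.999], [-1.0, -0.009, -0.002]]
force: [-0.7, 0.1, -0.9]
width: 0.0004
```

>>> apply_moves --moves '[{"offset": [0, -1.5, 0], "delta_rot": [0, 0, 0], "hand": 0}, {"offset": [0, -3, 0], "delta_rot": [0, 0, 0], "hand": 0}, {"offset": [0, -4.5, 0], "delta_rot": [0, 0, 0], "hand": 0}, {"offset": [0, -6, 0], "delta_rot": [0, 0, 0], "hand": 0}, {"offset": [0, -6, 0], "delta_rot": [0, 0, 0], "hand": 0}]'

```text
time: 11.3
tool_pos: [0.553, -0.0979, 0.1241]
ee_rot: [[-0.0, 0.999, 0.041], [-0.001, 0.041, -0.999], [-1.0, -0.0, 0.001]]
force: [-0.2, 0.6, 0.9]
width: 0.0001
```

```bash
python3 - <<'E'
from h import *
shot("side","side12",60,50,6,P=np.array([.57,-.098,.16]))
print(optics.spot_point("hasp_tip","side"))
E
```

```text
11.3 [ 0.57  -0.098  0.16 ] [-0.2269  0.5578  0.9216] [np.float64(271.86261536757814), np.float64(160.0752622976447)]
[{'centre': [0.5371, -0.098, 0.199], 'score': 0.67}]
```

View pics/side12.png

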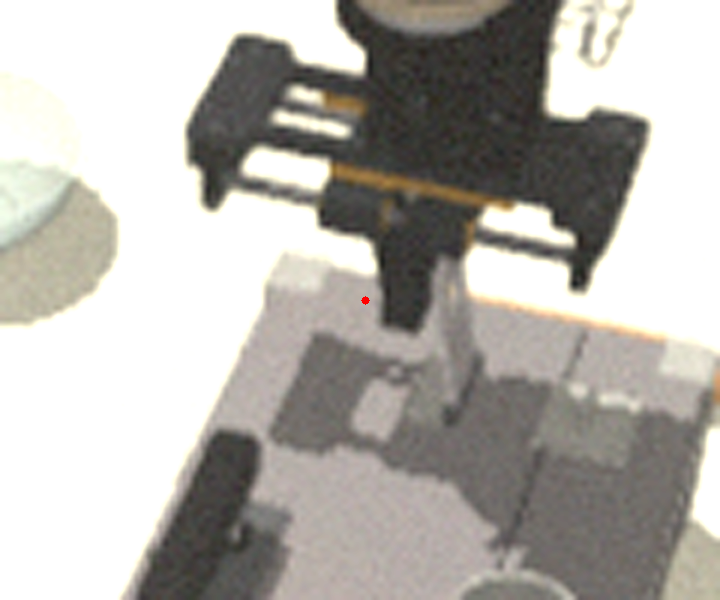

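>>> apply_moves --moves '[{"offset": [0.1, -1.3, 0], "delta_rot": [0, 0, 0], "hand": 0}, {"offset": [0.6, -2.8, 0], "delta_rot": [0, 0, 0], "hand": 0}, {"offset": [1.4, -4.0, 0], "delta_rot": [0, 0, 0], "hand": 0}, {"offset": [2.1, -4.8, 0], "delta_rot": [0, 0, 0], "hand": 0}, {"offset": [2.1, -4.8, 0], "delta_rot": [0, 0, 0], "hand": 0}]'

```text
time: 11.9
tool_pos: [0.505, -0.0995, 0.1013]
ee_rot: [[-0.002, 0.999, 0.041], [0.0, 0.041, -0.999], [-1.0, -0.002, -0.0]]
force: [-0.8, 0.2, -0.4]
width: 0.0005
```

```bash
python3 - <<'E'
from h import *
shot("side","side13",60,50,6,P=np.array([.53,-.098,.16]))
print(optics.spot_point("hasp_tip","side"))
E
```

```text
11.9 [ 0.53  -0.098  0.16 ] [-0.8011  0.202  -0.3713] [np.float64(285.48961307626536), np.float64(163.6102451816553)]
[{'centre': [0.4484, -0.1028, 0.1472], 'score': 0.46}]
```

View pics/side13.png

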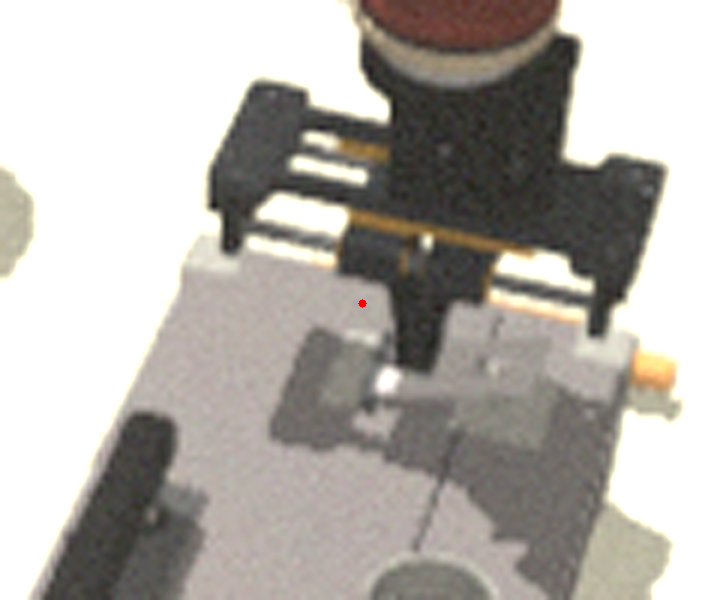

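>>> apply_moves --moves '[{"offset": [0.5, -0.5, 0], "delta_rot": [0, 0, 0], "hand": 0}, {"offset": [0.8, -0.8, 0], "delta_rot": [0, 0, 0], "hand": 0}, {"offset": [1.0, -0.8, 0], "delta_rot": [0, 0, 0], "hand": 0}, {"offset": [1.2, -0.8, 0], "delta_rot": [0, 0, 0], "hand": 0}, {"offset": [1.2, -0.8, 0], "delta_rot": [0, 0, 0], "hand": 0}]'

```text
time: 12.5
tool_pos: [0.498, -0.0999, 0.0903]
ee_rot: [[-0.0, 0.999, 0.041], [-0.0, 0.041, -0.999], [-1.0, -0.0, -0.0]]
force: [0.5, 0.3, 0.5]
width: 0.0002
```

>>> apply_moves --moves '[{"offset": [0.15, 0, 0], "delta_rot": [0, 0, 0], "hand": 0}, {"offset": [0.15, 0, 0], "delta_rot": [0, 0, 0], "hand": 0}]'

```text
time: 12.7
tool_pos: [0.4982, -0.0999, 0.09]
ee_rot: [[0.0, 0.999, 0.041], [-0.001, 0.041, -0.999], [-1.0, 0.0, 0.001]]
force: [-6.1, 1.0, 15.5]
width: 0.0003
```

>>> apply_moves --moves '[{"offset": [0.1, 0, 0], "delta_rot": [0, 0, 0], "hand": 0}, {"offset": [0.2, 0, 0], "delta_rot": [0, 0, 0], "hand": 0}]'

```text
time: 12.9
tool_pos: [0.4983, -0.0999, 0.0897]
ee_rot: [[0.0, 0.999, 0.041], [-0.001, 0.041, -0.999], [-1.0, 0.0, 0.001]]
force: [-17.2, 2.5, 43.1]
width: 0.0004
```

>>> apply_moves --moves '[{"offset": [-2, 0, 0], "delta_rot": [0, 0, 0], "hand": 0}, {"offset": [-6, 0, 0], "delta_rot": [0, 0, 0], "hand": 0}, {"offset": [-10, 0, 0], "delta_rot": [0, 0, 0], "hand": 0.3}, {"offset": [-10, 0, 0], "delta_rot": [0, 0, 0], "hand": 1}]'

```text
time: 13.3
tool_pos: [0.5011, -0.1001, 0.1921]
ee_rot: [[0.008, 0.999, 0.041], [-0.002, 0.041, -0.999], [-1.0, 0.008, 0.002]]
force: [0.2, 0.3, 0.2]
width: 0.0096
```

```bash
python3 - <<'E'
from h import *
go([.593,.0735,.19],2.6)
shot("side","side14",60,50,6,P=np.array([.53,-.098,.16]))
for n in("hasp_tip","handle_grip"):print(n,optics.spot_point(n,"side"))
E
```

```text
off cm [  0.2459   9.8918 -16.9667] rot [-0.0043  0.0025 -0.008 ]
13.3 [ 0.53  -0.098  0.16 ] [0.2258 0.3269 0.1512] [np.float64(285.48961307626536), np.float64(163.6102451816553)]
hasp_tip []
handle_grip [{'centre': [0.5954, 0.0704, 0.1634], 'score': 0.96}]
```

View pics/side14.png

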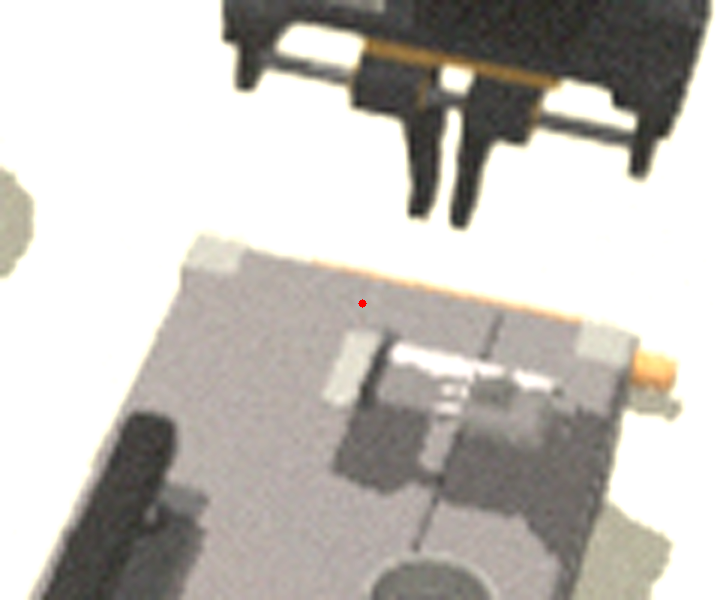

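The hasp now lies flat over the staple at about (480, 380) in the crop. Next is the handle.

>>> apply_moves --moves '[{"offset": [0, 2.4, -4.2], "delta_rot": [0, 0, 0], "hand": 1}, {"offset": [0, 4.8, -8.4], "delta_rot": [0, 0, 0], "hand": 1}, {"offset": [0, 7.2, -12.6], "delta_rot": [0, 0, 0], "hand": 1}, {"offset": [0, 9.8, -17], "delta_rot": [-0.004, 0, 0], "hand": 1}, {"offset": [0, 9.8, -17], "delta_rot": [-0.004, 0, 0], "hand": 1}]'

```text
time: 13.95
tool_pos: [0.5889, 0.082, 0.1845]
ee_rot: [[-0.003, 0.999, 0.054], [0.005, 0.054, -0.999], [-1.0, -0.002, -0.005]]
force: [-0.1, 0.1, 0.1]
width: 0.0606
```

>>> apply_moves --moves '[{"offset": [0, 0, 0], "delta_rot": [0, 0, 0], "hand": 1}, {"offset": [0, 0, 0], "delta_rot": [0, 0, 0], "hand": 1}]'

```text
time: 14.15
tool_pos: [0.5883, 0.0727, 0.1854]
ee_rot: [[-0.002, 0.999, 0.044], [-0.001, 0.044, -0.999], [-1.0, -0.002, 0.001]]
force: [0.4, -0.6, -0.6]
width: 0.0767
```

```bash
python3 - <<'E'
from h import *
go([.593,.0735,.109],2.6)
s=bot.read_state();print(s['tool_pos'],s['ee_rot'],s['width'])
shot("side","side15",60,50,6,P=np.array([.593,.0735,.18]))
shot("top","top15",60,50,6,P=np.array([.593,.0735,.18]))
for c in("side","top"):
  for n in("handle_grip","button_face"):print(n,optics.spot_point(n,c))
E
```

```text
off cm [ 7.6416  0.4926 -0.0671] rot [-0.0015  0.0006  0.0022]
[0.5883 0.0727 0.1854] [[-0.0022  0.999   0.0439]
 [-0.0007  0.0439 -0.999 ]
 [-1.     -0.0022  0.0006]] 0.07674454194142154
14.15 [0.593  0.0735 0.18  ] [ 0.3819 -0.5531 -0.5575] [np.float64(241.4647011763428), np.float64(195.23805053094483)]
14.2 [0.593  0.0735 0.18  ] [-0.2297 -0.9127  0.1515] [np.float64(246.7860426558837), np.float64(165.4842408731863)]
handle_grip []
button_face [{'centre': [0.4613, -0.1023, 0.1371], 'score': 0.46}]
handle_grip []
button_face []
```

View pics/side15.png

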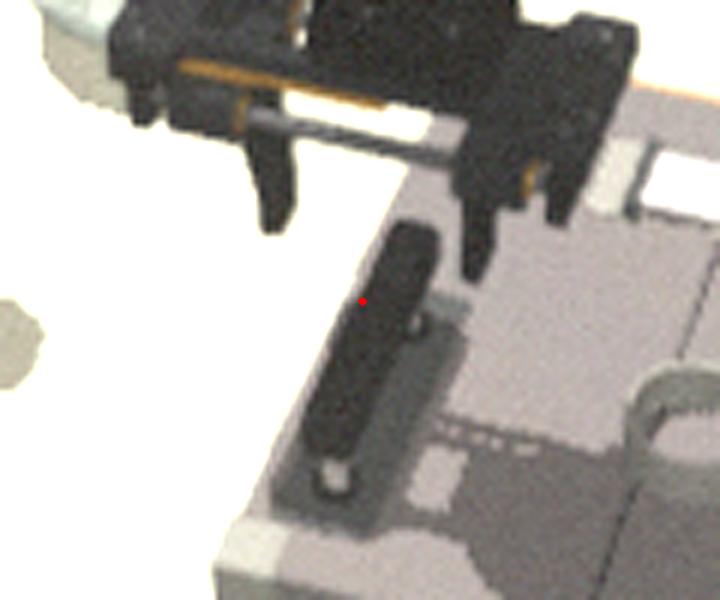

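View pics/top15.png

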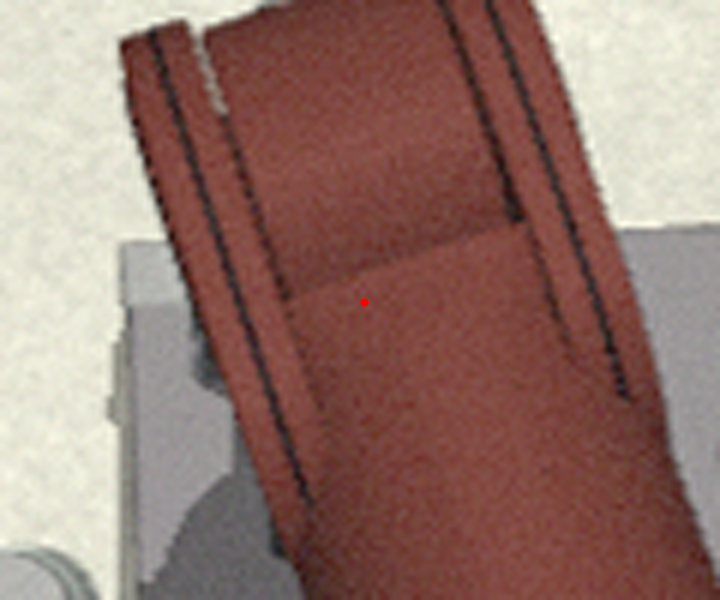

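```bash
python3 - <<'E'
from h import *
c=np.radians(2.6);ex=np.array([np.cos(c),np.sin(c),0]);ey=np.array([-np.sin(c),np.cos(c),0])
C=np.array([.593,.0735,.165])
im=cv2.imread("pics/side15.png")
def pt(X,y0,x0,cam):
    a=proj(X,cam);return (int((a[0]-x0)*6),int((a[1]-y0)*6))
for s in(-1,1):
  for t in(-1,1):
    for z in(-.013,.013):
      cv2.circle(im,pt(C+s*.011*ex+t*.062*ey+[0,0,z],145,181,"side"),3,(0,255,0) if z>0 else (255,0,0),-1)
p=np.array([.5883,.0727,.1854+.0368])
for s in(-1,1):cv2.circle(im,pt(p+s*(.0767/2)*ex,145,181,"side"),3,(0,0,255),-1)
cv2.imwrite("pics/side15b.png",im)
im=cv2.imread("pics/top0.png");a=proj(C,"top");x0=int(a[0])-40;y0=int(a[1])-40
im=cv2.convertScaleAbs(cv2.resize(im[y0:y0+80,x0:x0+80],None,fx=6,fy=6,interpolation=cv2.INTER_CUBIC),alpha=2,beta=20)
for s in(-1,1):
  for t in(-1,1):
    for z in(-.013,.013):
      cv2.circle(im,pt(C+s*.011*ex+t*.062*ey+[0,0,z],y0,x0,"top"),3,(0,255,0) if z>0 else (255,0,0),-1)
cv2.imwrite("pics/top0h.png",im)
E
```

```text
(no output)
```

View pics/side15b.png

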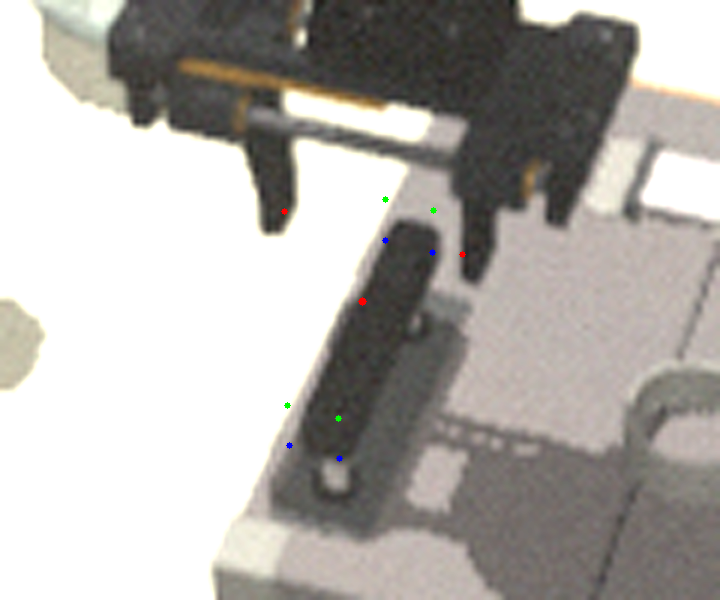

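View pics/top0h.png

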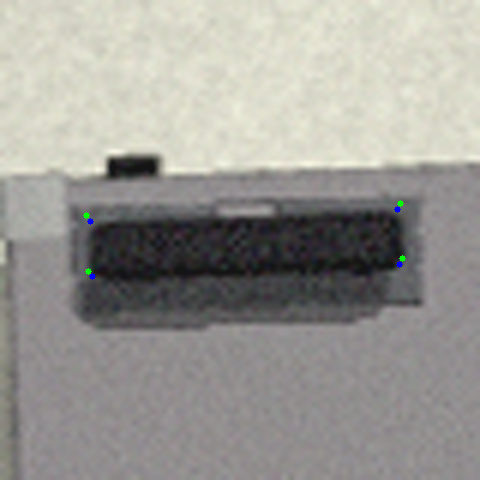

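>>> apply_moves --moves '[{"offset": [2.5, 0.3, 0], "delta_rot": [0, 0, 0], "hand": 1}, {"offset": [5, 0.3, 0], "delta_rot": [0, 0, 0], "hand": 1}, {"offset": [7.6, 0.3, 0], "delta_rot": [0, 0, 0], "hand": 1}, {"offset": [7.6, 0.3, 0], "delta_rot": [0, 0, 0], "hand": 1}]'

```text
time: 14.85
tool_pos: [0.5896, 0.0731, 0.1076]
ee_rot: [[-0.005, 0.999, 0.044], [-0.001, 0.044, -0.999], [-1.0, -0.005, 0.0]]
force: [-0.4, -0.3, -0.4]
width: 0.087
```

```bash
python3 - <<'E'
from h import *
s=bot.read_state();print(s['tool_pos'],s['force'],s['width'])
shot("side","side16",60,50,6,P=np.array([.593,.0735,.18]))
E
```

```text
[0.5896 0.0731 0.1076] [-0.3936 -0.286  -0.3683] 0.08697691657721282
14.85 [0.593  0.0735 0.18  ] [-0.3936 -0.286  -0.3683] [np.float64(241.4647011763428), np.float64(195.23805053094483)]
```

View pics/side16.png

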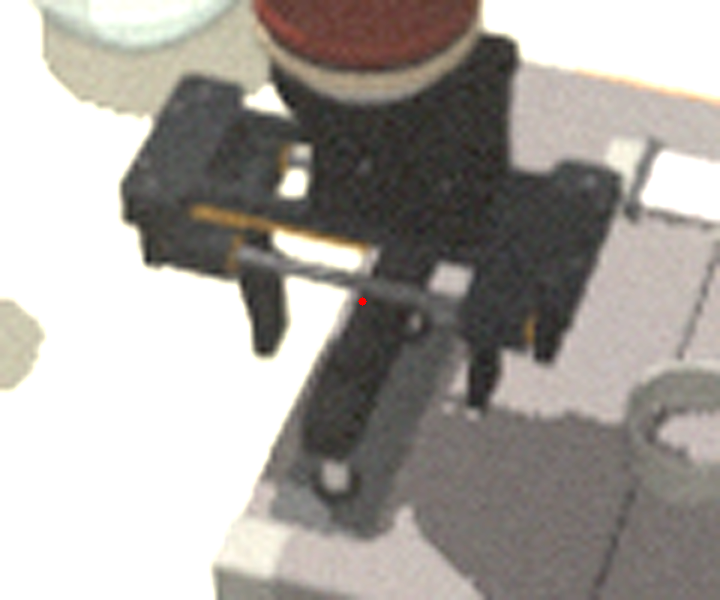

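>>> apply_moves --moves '[{"offset": [0, 0, 0], "delta_rot": [0, 0, 0], "hand": 0}, {"offset": [0, 0, 0], "delta_rot": [0, 0, 0], "hand": 0}, {"offset": [0, 0, 0], "delta_rot": [0, 0, 0], "hand": 0}, {"offset": [0, 0, 0], "delta_rot": [0, 0, 0], "hand": 0}, {"offset": [0, 0, 0], "delta_rot": [0, 0, 0], "hand": 0}]' --newtons 25

```text
time: 15.4
tool_pos: [0.5921, 0.0742, 0.1112]
ee_rot: [[0.001, 0.999, 0.045], [0.0, 0.045, -0.999], [-1.0, 0.001, 0.0]]
force: [-0.3, -0.3, 0.2]
width: 0.055
```

>>> apply_moves --moves '[{"offset": [0, 0, 0], "delta_rot": [0, 0, 0], "hand": 0}, {"offset": [0, 0, 0], "delta_rot": [0, 0, 0], "hand": 0}, {"offset": [0, 0, 0], "delta_rot": [0, 0, 0], "hand": 0}]'

```text
time: 15.7
tool_pos: [0.592, 0.0742, 0.1108]
ee_rot: [[0.0, 0.999, 0.045], [0.0, 0.045, -0.999], [-1.0, 0.0, -0.0]]
force: [5.5, 0.4, -1.7]
width: 0.0307
```

>>> apply_moves --moves '[{"offset": [0, 0, 0], "delta_rot": [0, 0, 0], "hand": 0}, {"offset": [0, 0, 0], "delta_rot": [0, 0, 0], "hand": 0}, {"offset": [0, 0, 0], "delta_rot": [0, 0, 0], "hand": 0}]'

```text
time: 16.0
tool_pos: [0.5915, 0.0742, 0.1107]
ee_rot: [[-0.001, 0.999, 0.045], [-0.0, 0.045, -0.999], [-1.0, -0.001, 0.0]]
force: [-3.1, 0.4, 2.6]
width: 0.0228
```

>>> apply_moves --moves '[{"offset": [0, 0, 0], "delta_rot": [0, 0, 0], "hand": 0}, {"offset": [-0.7, 0, 0], "delta_rot": [0, 0, 0], "hand": 0}, {"offset": [-1.4, 0, 0], "delta_rot": [0, 0, 0], "hand": 0}, {"offset": [-2.1, 0, 0], "delta_rot": [0, 0, 0], "hand": 0}, {"offset": [-2.8, 0, 0], "delta_rot": [0, 0, 0], "hand": 0}]' --newtons 40

```text
time: 16.5
tool_pos: [0.5914, 0.0742, 0.1392]
ee_rot: [[-0.001, 0.999, 0.045], [-0.0, 0.045, -0.999], [-1.0, -0.001, 0.0]]
force: [-3.3, -0.1, -3.7]
width: 0.0222
```

```bash
python3 - <<'E'
from h import *
shot("side","side17",60,50,6,P=np.array([.593,.0735,.18]))
print(optics.spot_point("handle_grip","side"))
E
```

```text
16.5 [0.593  0.0735 0.18  ] [-3.2555 -0.1353 -3.6833] [np.float64(241.4647011763428), np.float64(195.23805053094483)]
[{'centre': [0.593, 0.0706, 0.1952], 'score': 0.66}]
```

View pics/side17.png

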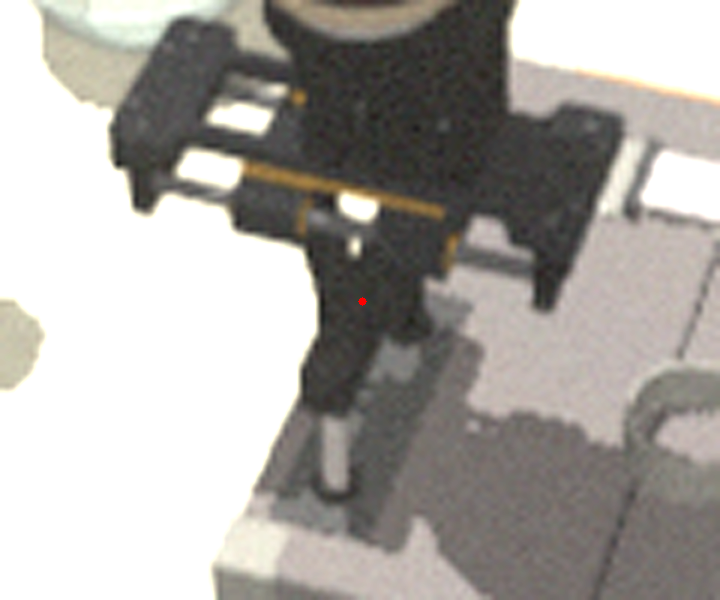

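The handle is rising: the near tube now shows at (335, 450), and the bar is at z of about 0.195. I'll keep pulling.

>>> apply_moves --moves '[{"offset": [-0.7, 0, 0], "delta_rot": [0, 0, 0], "hand": 0}, {"offset": [-1.4, 0, 0], "delta_rot": [0, 0, 0], "hand": 0}, {"offset": [-2.1, 0, 0], "delta_rot": [0, 0, 0], "hand": 0}, {"offset": [-2.8, 0, 0], "delta_rot": [0, 0, 0], "hand": 0}, {"offset": [-3.5, 0, 0], "delta_rot": [0, 0, 0], "hand": 0}]'

```text
time: 17.1
tool_pos: [0.5915, 0.0742, 0.1742]
ee_rot: [[-0.001, 0.999, 0.045], [-0.0, 0.045, -0.999], [-1.0, -0.001, 0.0]]
force: [-4.8, -0.4, -5.8]
width: 0.0225
```

>>> apply_moves --moves '[{"offset": [-0.7, 0, 0], "delta_rot": [0, 0, 0], "hand": 0}, {"offset": [-1.4, 0, 0], "delta_rot": [0, 0, 0], "hand": 0}, {"offset": [-2.1, 0, 0], "delta_rot": [0, 0, 0], "hand": 0}, {"offset": [-2.8, 0, 0], "delta_rot": [0, 0, 0], "hand": 0}, {"offset": [-3.5, 0, 0], "delta_rot": [0, 0, 0], "hand": 0}]'

```text
time: 17.6
tool_pos: [0.5915, 0.0741, 0.2091]
ee_rot: [[-0.001, 0.999, 0.045], [-0.0, 0.045, -0.999], [-1.0, -0.001, 0.0]]
force: [-5.5, -0.7, -5.5]
width: 0.0225
```

>>> apply_moves --moves '[{"offset": [-0.4, 0, 0], "delta_rot": [0, 0, 0], "hand": 0}, {"offset": [-0.8, 0, 0], "delta_rot": [0, 0, 0], "hand": 0}, {"offset": [-1.1, 0, 0], "delta_rot": [0, 0, 0], "hand": 0}, {"offset": [-1.2, 0, 0], "delta_rot": [0, 0, 0], "hand": 0}]'

```text
time: 18.0
tool_pos: [0.5915, 0.0741, 0.2209]
ee_rot: [[-0.001, 0.999, 0.045], [-0.0, 0.045, -0.999], [-1.0, -0.001, 0.0]]
force: [-4.6, 0.4, -10.1]
width: 0.0226
```

>>> apply_moves --moves '[{"offset": [-0.1, 0, 0], "delta_rot": [0, 0, 0], "hand": 0}, {"offset": [-0.2, 0, 0], "delta_rot": [0, 0, 0], "hand": 0}]'

```text
time: 18.2
tool_pos: [0.5913, 0.0741, 0.221]
ee_rot: [[-0.002, 0.999, 0.045], [0.0, 0.045, -0.999], [-1.0, -0.002, -0.0]]
force: [0.0, 2.1, -25.8]
width: 0.0226
```

>>> apply_moves --moves '[{"offset": [0, 0, 0], "delta_rot": [0, 0, 0], "hand": 0}, {"offset": [0, 0, 0], "delta_rot": [0, 0, 0], "hand": 0}, {"offset": [0, 0, 0], "delta_rot": [0, 0, 0], "hand": 0}, {"offset": [0, 0, 0], "delta_rot": [0, 0, 0], "hand": 0}, {"offset": [0, 0, 0], "delta_rot": [0, 0, 0], "hand": 0}]'

```text
time: 18.7
tool_pos: [0.5913, 0.0741, 0.221]
ee_rot: [[-0.002, 0.999, 0.045], [0.0, 0.045, -0.999], [-1.0, -0.002, -0.0]]
force: [0.5, 1.6, -27.4]
width: 0.0224
```

```bash
python3 - <<'E'
from h import *
s=bot.read_state();print(s['time'],s['tool_pos'],s['force'],s['width'])
shot("side","side18",70,55,5.5,P=np.array([.56,.03,.18]))
for n in("handle_grip","cutter","jar","rolling_pin","hasp_tip","staple"):print(n,[(np.round(d['centre'],4),round(d['score'],2)) for d in optics.spot_point(n,"side")])
print(bot.read_state()['force'])
E
```

```text
18.7 [0.5913 0.0741 0.221 ] [  0.4936   1.5896 -27.4297] 0.02239689497387891
18.7 [0.56 0.03 0.18] [  0.4936   1.5896 -27.4297] [np.float64(259.6702642557653), np.float64(186.97230105093323)]
handle_grip [(array([0.5959, 0.0652, 0.2779]), 0.66)]
cutter [(array([0.4575, 0.0495, 0.1214]), 0.54)]
jar [(array([0.4631, 0.2277, 0.0004]), 0.94)]
rolling_pin [(array([ 0.5311, -0.2452, -0.0011]), 0.48)]
hasp_tip [(array([ 0.4427, -0.1006,  0.1243]), 0.57)]
staple [(array([ 0.4643, -0.1025,  0.1397]), 0.79)]
[  0.1179   1.139  -26.9683]
```

View pics/side18.png

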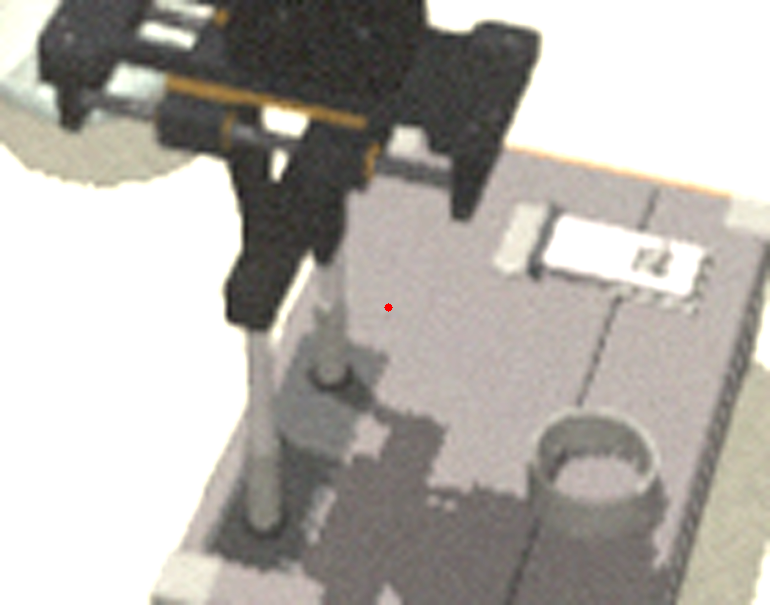

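The tubes are fully out, with thin and thick sections visible from (255, 330) to (262, 525). The hasp lies flat at about (625, 255) with the staple through its slot, and the pull is steady at 27 N. Handing in.

```bash
python3 -c "
from h import *
print(job_done())"
```

```text
the job is handed in; nothing more can be done
None
```

I closed the hasp over its staple, squeezed the release button, drew the handle out to its second stop and handed the job in at about 19 s while still holding it. No verdict is reported, so the results below are from my own last checks.

**Hasp:** It was pressed flat until about 43 N came up against it. The last detection put its free end at z = 0.124 m, against about 0.125 m when closed. The final picture shows the staple through the slot.

**Handle:** The bar rose 110 mm and then hit a firm stop. It held still there with a steady pull of about 27 N. The grip was set to 40 N and the opening stayed at 22.4 mm, so the button was essentially fully in. The detected bar height was 0.278 m against an expected 0.275 m.

**Bystanders:** The cutter, jar and rolling pin were each found within about 5 mm of where they started, which is close to the detector's own accuracy.

**Disagreements:**
- **Fingertip height:** The shut fingertips touched things about 37 mm higher than the reported TCP height. My first sweep passed over the hasp because of this. I found it from the side picture and by touching the lid lightly, then corrected for it, and the later contact with the closed hasp agreed.
- **Forces:** The touches reached about 32 N on the lid and 43 N on the hasp. Both came through the fingertips, not the gripper's body.
- **Side picture:** It showed the handle bar and the fingers a few pixels off their calculated positions, but by about the same amount, so the grasp was not affected.

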